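# Clip the gable-top carton shut

## Task

Put the wooden spring clip on the little gable-top carton to keep it shut: squeeze the clip's levers to open its jaws, and let them close on the carton's upright top seam, near the middle of the seam and square to it, with the clip upright above it and the seam well inside the jaws. The clip lies flat, so you will have to stand it up on its jaw ends before you can take it by the levers. Leave the carton standing on the turntable, and do not knock over or shift the jar, the pepper grinder or the scoop.

Things in the scene. Friction and masses are not known exactly. Their poses are not given: they have to be found in the camera images.
- clip: Beech spring clip like a jumbo clothes peg, 96 mm long, 30 wide, 65 g; starts lying flat. Straight half: bar 96 x 30 x 13; cranked half on top, hinged at x 0, z 15.5 (steel coil). Origin: middle of the bar's underside; +x to the jaw ends (48 mm off), -x to the lever ends (48 mm), y along the width and hinge pin, z from bar to cranked half. It can stand on its jaw ends (28 mm thick in z, shut).
- clip_levers (a point): Point fixed to the clip, x -34, y 0, z 17 mm of clip: where to squeeze, across z. Shut, the lever ends span z 0 (bar) to 53 mm (cranked lever, 10 mm thick, spreading); fully squeezed they are parallel, z 0 to 34 mm. It takes about 11 N there; 25 to 30 N opens it fully and holds it.
- clip_mouth (a point): Point fixed to the clip, x 36, y 0, z 15.5 mm of clip: in the mouth, 12 mm inside the jaw ends, mid-thickness of the seam when held. Fully open, the mouth runs from z 13 (bar) to 28 mm here and to 32 mm at the jaw ends, so its middle is about z 20 mm. Axes as clip.
- clip_jaw (a joint): Opening angle of the clip's jaw, rad: 0 shut (spring preloaded), 0.40 fully open (levers squeezed parallel), about 0.10 when closed on the carton's seam.
- carton: Small plain paper gable-top carton, stiff, 350 g give or take, loose, standing on the turntable. Body 60 x 60 x 80 mm high, sloping roof to 106 mm, then an upright flat seam (fin) 5 mm thick (x), 60 mm long (y), 20 mm high, up to 126 mm. Origin at the centre of its underside, z up.
- seam_top (a point): Middle of the seam's top edge, 126 mm above the carton's underside. Axes as carton: y along the seam, x across its 5 mm thickness, z up.
- turntable: Clear acrylic turntable, locked so that it neither turns nor moves: disc of 100 mm radius, top 18 mm above the shelf. Origin at the centre of its underside.
- jar: Bystander: empty glass jar with aluminium screw lid, 76 mm across, 120 mm high; origin at the centre of its underside.
- grinder: Bystander: turned dark wooden pepper grinder, 54 mm across, 150 mm high; origin at the centre of its underside.
- scoop: Bystander: green plastic scoop lying flat, 117 mm long in x, 38 mm wide, 26 mm high; origin 64 mm from the handle end.

How it is judged:
By the outcome, as a careful person would: the job done as asked, in the order asked, and still so for the second after the job is handed in, with the robot touching nothing.
It also fails if it takes over 64 s, if anything falls off the work surface, if the arm or the gripper's body presses on something with over 40 N, if the wrist force passes 120 N, or if a joint passes its speed limit or range.

## Robot

A 7-joint arm with a two-finger parallel gripper is mounted at the origin on the work surface. World frame = base frame: x ahead of the robot, y to its left, z up, the work surface at z = 0. Lengths are in m, angles in degrees, forces in N, time in s.
With the tool pointing down it reaches from about 0.425 to 0.875 m from the base axis. Payload 4.7 kg.
Tool frame: the origin (TCP) lies between the finger pads; the fingertips stand 8 mm ahead of it and the grasp point (between the pads) lies 11 mm behind it; z points along the fingers, y is the line along which they close (so a half turn about z gives the same grasp; the last joint's range is limited). The gripper opens to 87 mm and grips with 3 to 60 N. Pads are 19 mm wide; open, the fingers measure 117 mm over their backs; the gripper's body (75 mm by 190 mm) begins 51 mm behind the grasp point.
Start: joints at [74.318, 18.392, -4.016, 83.108, 1.295, 78.541, -3.26], TCP at [0.184, -0.623, 0.231] pointing down, gripper open.
Joint ranges: [-163.93, 163.93], [-17.29, 119.83], [-79.2, 71.16], [3.27, 140.29], [-89.18, 269.18], [5.43, 117.66], [-154.24, 154.24]. Speed limits (degrees/s): [147.25, 147.25, 180, 180, 180, 180, 180].

## Interface

Orientations are given as [roll, pitch, yaw] about the fixed x, y, z axes, in that order (R = Rz(yaw) Ry(pitch) Rx(roll)).
In Python, from cell import env, viewer gives the robot as it stands. The module is installed in compiled form; this text tells all that it offers.
- The arm moves only by the tool arm_command, never from a script. Its argument "series" is a list of rows, each a list of 2 entries, a list of its own where there are three numbers: the shift along the tool's x, y, z in mm, then the turn about the tool's z in rad. A call has exactly 5 rows; each row is the pose to reach, as a shift and turn from the pose commanded when the call began, along the tool's axes at that moment; what a row does not reach only later rows make up. A row lasts 1/10 s, in which the tool goes at most 50 mm and 8.59 degrees, less where a joint would pass 70% of its speed; a pose out of reach is approached as far as the arm can. A call with a gripper value outside its range is refused whole. "grip" is the gripper command: -1 is fully open, 1 is shut, values between are in proportion, set as the call begins (left out, the last holds). The fingers move at their own pace and stop on an object; "grip_force" is the grip in N (left out, the last holds). Time passes only in rows, so rows that repeat a pose let the fingers close, or fill a call up. It gives the time, the measured TCP pose, the force, the opening and the grip force at its end, in the units of the state.
- env.get_obs(): the state, without advancing time (a new reading comes with each control period).
- viewer.read_camera(name): name is "scene" or "top" or "wrist"; returns (picture, depth): 480x640x3 uint8, blue, green, red; 480x640 float32, m along the optical axis (not along the pixel's ray), 0 where there is no reading.
- viewer.calibration(name): a dict with "K" (3x3 intrinsics, pixels), "T" (4x4, takes a point from camera to world coordinates); the wrist camera has in their place "hand_eye" (4x4, takes a point from camera to tool coordinates, whose origin is the TCP and whose axes are the flange's). Camera axes: x right, y up, looking along -z (the intrinsics and any distortion apply to the point x, -y, -z); pixel columns grow to the right and rows downward; lengths in m; the calibration is good to about 2 mm. A picture is of the moment at which its call begins: read the wrist's pose just before it. calibration takes no time and is no camera call.
- env.sign_off(): hands the job in; it is judged then, once.
The state is a dict: "time_s": time; "qpos": joint angles; "joint_velocities": joint speeds; "effort": joint torques, N m; "tool_pos": TCP position; "tool_rot": TCP orientation; "force": force on the tool from outside, world axes, zero at the start; "wrist_torque": the same for the moment, N m; "grip_width": finger opening in m; "grasp_force": force on a finger pad.
Only numpy, scipy, OpenCV 4.12 (cv2) and the standard library are available. Lean on these libraries where they do the work, as an engineer would, in place of code of your own. Each camera call takes 0.05 s, during which the arm holds its last target. There are 200 camera calls.

## Working session

There is one attempt and no reset: what is moved stays moved. The work goes in short steps, Python scripts to look and compute and a tool call to move; the robot and the scene stay as the last step left them, time stands still between calls to the robot, and variables do not carry over. Pictures are saved under pics/ and viewed, at most 11 in all, crops included, and the job is handed in when it is done.

Besides the shell and the picture viewer there is one more tool, called after "Request:" as name([rows], argument=value, ...), one row to a line, values as JSON. arm_command: Moves the arm, as the interface text tells. Its arguments: {"type":"object","properties":{"series":{"type":"array"},"grip":{"type":"number"},"grip_force":{"type":"number"}},"required":["series"]}

```bash
mkdir -p pics; cat > h.py <<'E'
import numpy as np, cv2
from cell import env, viewer
from scipy.spatial.transform import Rotation as R
def cam(name):
    o=env.get_obs(); im,d=viewer.read_camera(name); c=viewer.calibration(name)
    if 'T' in c: T=np.array(c['T'])
    else:
        W=np.eye(4); W[:3,:3]=R.from_euler('xyz',o['tool_rot'],degrees=True).as_matrix(); W[:3,3]=o['tool_pos']
        T=W@np.array(c['hand_eye'])
    return im,d,np.array(c['K']),T,c
def cloud(d,K,T):
    v,u=np.mgrid[:480,:640]
    P=np.stack([(u-K[0,2])/K[0,0]*d,-(v-K[1,2])/K[1,1]*d,-d],-1)
    W=P@T[:3,:3].T+T[:3,3]; W[d==0]=np.nan; return W
E
python3 - <<'E'
from h import *
print(env.get_obs())
ims=[]
for n in ['scene','top','wrist']:
    im,d,K,T,c=cam(n); cv2.imwrite(f'pics/{n}0.png',im); np.savez(f'{n}0.npz',im=im,d=d,K=K,T=T)
    print(n,K.round(1).tolist(),T.round(3).tolist(),[k for k in c], c.get('distortion'))
E
```

```text
{'time_s': 0.0, 'qpos': array([74.31826399, 18.43827653, -4.01635021, 83.17449666,  1.29558434,
       78.54085989, -3.25935124]), 'joint_velocities': array([ 0.06309735, -0.02025055,  0.06967783, -0.046658  , -0.01792817,
        0.05591182,  0.05984907]), 'effort': array([-2.54729284e-04, -4.91292894e+01, -4.03714003e-01, -3.12526739e+01,
       -6.37530070e-02,  4.39265231e-02,  1.81574464e-04]), 'tool_pos': array([ 0.18430157, -0.62276491,  0.22947404]), 'tool_rot': array([-1.79891646e+02,  6.06867762e-03,  1.64930247e+01]), 'force': array([-0.18557936,  0.17217727,  0.59318132]), 'wrist_torque': array([ 0.00455706, -0.0586883 ,  0.015287  ]), 'grasp_force': 0.0, 'grip_width': 0.08698933818417737}
scene [[529.1, 0.0, 320.6], [0.0, 529.1, 238.3], [0.0, 0.0, 1.0]] [[0.743, -0.522, 0.42, 1.064], [0.67, 0.581, -0.462, -0.644], [-0.003, 0.624, 0.781, 1.0], [0.0, 0.0, 0.0, 1.0]] ['K', 'T'] None
top [[452.0, 0.0, 314.9], [0.0, 452.0, 228.1], [0.0, 0.0, 1.0]] [[-0.037, 0.979, -0.199, 0.408], [-0.999, -0.037, 0.004, -0.098], [-0.004, 0.199, 0.98, 0.994], [0.0, 0.0, 0.0, 1.0]] ['K', 'T'] None
wrist [[402.6, 0.0, 320.1], [0.0, 402.6, 238.0], [0.0, 0.0, 1.0]] [[0.283, 0.923, 0.259, 0.256], [-0.959, 0.273, 0.074, -0.601], [-0.003, -0.27, 0.963, 0.384], [0.0, 0.0, 0.0, 1.0]] ['K', 'hand_eye'] None
```

View pics/top0.png

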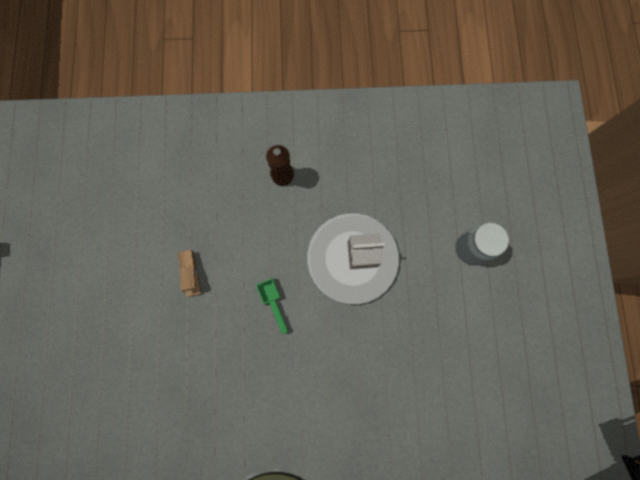

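View pics/scene0.png

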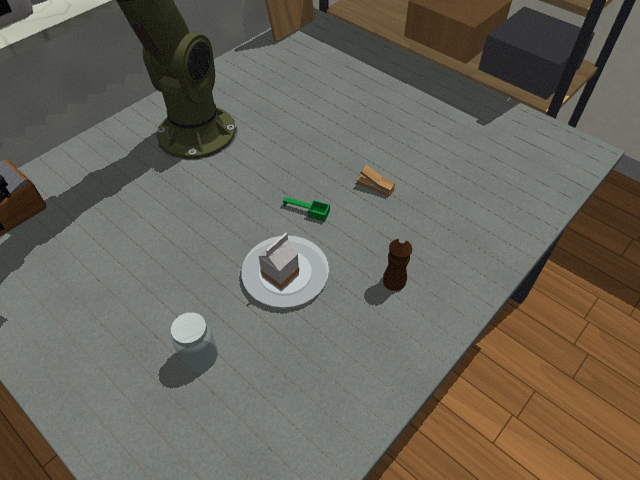

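The top view shows the clip at (189,272), the scoop at (273,305), the carton at (366,250) on the turntable at (353,258), the grinder at (280,165) and the jar at (490,240). The scene view agrees, with the clip at (376,181) and the seam near (278,246).

```bash
python3 - <<'E'
from h import *
crops=[]
for n,box in [('top',(170,235,215,310)),('scene',(350,155,405,205))]:
    f=np.load(n+'0.npz'); im,d,K,T=f['im'],f['d'],f['K'],f['T']; W=cloud(d,K,T)
    x0,y0,x1,y1=box
    hsv=cv2.cvtColor(im,cv2.COLOR_BGR2HSV); m=np.zeros((480,640),bool); m[y0:y1,x0:x1]=1
    m&=(hsv[...,1]>80)&(hsv[...,0]<25)&(W[...,2]>0.005)
    P=W[m]; print(n,'clip n',len(P),'mean',P.mean(0).round(3),'z',np.percentile(P[:,2],[5,50,95]).round(3))
    r=cv2.minAreaRect((P[:,:2]*1000).astype(np.float32)); print(r, cv2.boxPoints(r).round(0).tolist())
    c=P[:,:2].mean(0); u=np.linalg.svd(P[:,:2]-c,full_matrices=False)[2][0]; print('axis',u)
    t=(P[:,:2]-c)@u
    for a in np.arange(-.06,.06,.01):
        s=(t>=a)&(t<a+.01)
        if s.sum()>3: print(round(a,3),s.sum(),np.percentile(P[s,2],[10,50,90]).round(4))
    crops.append(cv2.resize(im[y0:y1,x0:x1],(400,600 if n=='top' else 364),interpolation=cv2.INTER_CUBIC))
    # carton/fin
    B=(W[...,0]>.3)&(W[...,0]<1)&(W[...,1]>-.4)&(W[...,1]<.0)
    f=B&(W[...,2]>.131)&(W[...,2]<.16)&(im.min(-1)>100)
    u0=(330,225,400,280) if n=='top' else (235,220,320,300)
    g=np.zeros_like(f); g[u0[1]:u0[3],u0[0]:u0[2]]=1; f&=g
    Q=W[f]; print('fin',len(Q),Q.mean(0).round(4),np.percentile(Q[:,2],[5,50,95]).round(3),cv2.minAreaRect((Q[:,:2]*1000).astype(np.float32)))
    print('axis',np.linalg.svd(Q[:,:2]-Q[:,:2].mean(0),full_matrices=False)[2][0])
    b=g&(W[...,2]>.05)&(W[...,2]<.16);Q=W[b];print('carton',Q.mean(0),cv2.minAreaRect((Q[:,:2]*1000).astype(np.float32)))
    crops.append(cv2.resize(im[u0[1]:u0[3],u0[0]:u0[2]],(400,330),interpolation=cv2.INTER_CUBIC))
c=np.zeros((600,800,3),np.uint8)
c[:364,:400]=crops[2]; c[:300,400:]=cv2.resize(crops[1],(400,300)); c[300:,400:]=cv2.resize(crops[3],(400,300))
c[364:,:]=c[364:,:]; c[370:600,:140]=cv2.resize(crops[0],(140,230))
cv2.imwrite('pics/c1.png',c)
E
```

```text
top clip n 707 mean [0.515 0.171 0.032] z [0.012 0.031 0.051]
((517.6585083007812, 174.13809204101562), (96.4659423828125, 29.11602020263672), 11.210090637207031) [[468.0, 179.0], [473.0, 150.0], [568.0, 169.0], [562.0, 198.0]]
axis [-0.97937616 -0.20204541]
-0.06 5 [0.0238 0.0248 0.0255]
-0.05 65 [0.0207 0.0269 0.0296]
-0.04 69 [0.0207 0.0287 0.0309]
-0.03 66 [0.0185 0.0289 0.0311]
-0.02 70 [0.0247 0.0316 0.0341]
-0.01 64 [0.0326 0.0362 0.0385]
0.0 73 [0.0182 0.0395 0.0428]
0.01 78 [0.0135 0.0431 0.0462]
0.02 82 [0.014  0.048  0.0506]
0.03 102 [0.0121 0.043  0.0524]
0.04 33 [0.012  0.0139 0.0161]
fin 105 [ 0.5424 -0.1999  0.1437] [0.137 0.144 0.147] ((542.7340698242188, -200.78199768066406), (5.925586700439453, 59.00980758666992), 1.4499369859695435)
axis [-0.03722325  0.99930697]
carton [ 0.53847566 -0.19913006  0.11021254] ((542.9612426757812, -201.10592651367188), (61.18102264404297, 60.49734115600586), 2.2741589546203613)
scene clip n 566 mean [0.519 0.168 0.026] z [0.008 0.027 0.048]
((516.1734619140625, 170.4748992919922), (97.80648803710938, 34.89354705810547), 12.291359901428223) [[465.0, 177.0], [472.0, 143.0], [568.0, 164.0], [560.0, 198.0]]
axis [0.98096168 0.19420139]
-0.05 29 [0.0082 0.0124 0.0152]
-0.04 68 [0.01   0.0443 0.0505]
-0.03 74 [0.0111 0.0413 0.047 ]
-0.02 65 [0.0101 0.0381 0.042 ]
-0.01 53 [0.0253 0.0348 0.0396]
0.0 55 [0.0109 0.0293 0.0344]
0.01 57 [0.0122 0.0272 0.0294]
0.02 54 [0.01   0.0256 0.029 ]
0.03 55 [0.0107 0.0249 0.028 ]
0.04 55 [0.0074 0.021  0.0261]
fin 69 [ 0.5414 -0.2032  0.1426] [0.137 0.143 0.145] ((540.5098876953125, -204.30699157714844), (8.607149124145508, 61.107112884521484), 0.23477710783481598)
axis [ 0.02125294 -0.99977413]
carton [ 0.55314913 -0.21148204  0.09933377] ((542.1973266601562, -204.3105926513672), (63.21682357788086, 62.947383880615234), 2.6888620853424072)
```

View pics/c1.png

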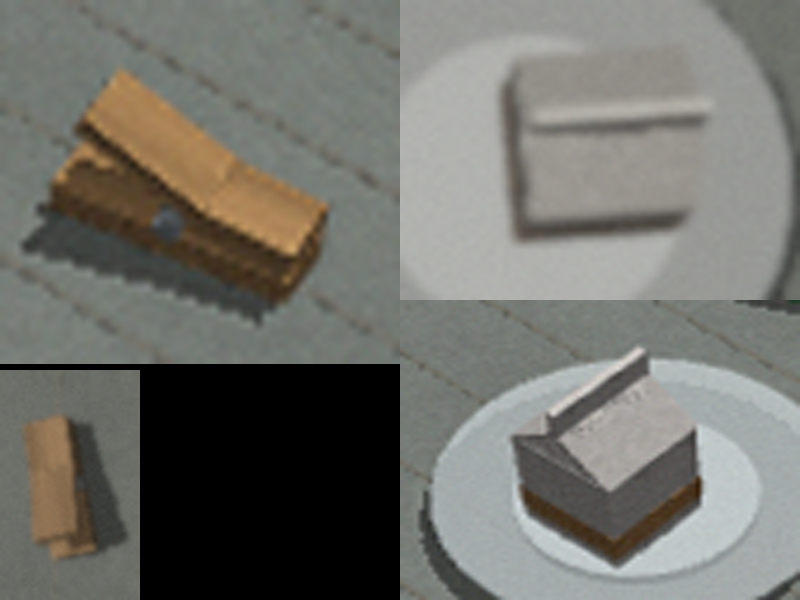

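The crops confirm that the clip's levers are towards the robot and its jaws point to world +x, at about 11.6° yaw. Its origin is near (0.517, 0.172). The seam runs along world y, centred near (0.542, -0.202).

I'll grip it loosely across its width near the levers, lift so that it swings jaw-end down, set it upright, then regrasp. First I move over in stages.

Request:
arm_command([
  [[43,-26,-5],0.0],
  [[86,-52,-10],0.0],
  [[129,-78,-15],0.02],
  [[172,-105,-20],0.04],
  [[214,-131,-20],0.086],
], grip=-1)

```text
time_s: 0.65
tool_pos: [0.3524, -0.4369, 0.2512]
tool_rot: [179.9, -0.0, 11.5]
force: [0.9, -0.9, 1.1]
grip_width: 0.087
grasp_force: 0.0
```

```bash
cat >> h.py <<'E'
def go(p,yaw):
    o=env.get_obs(); r=R.from_euler('xyz',o['tool_rot'],degrees=True)
    s=r.inv().apply(np.array(p)-o['tool_pos'])*1000
    t=(o['tool_rot'][2]-yaw+180)%360-180
    print('t',round(o['time_s'],2),'pos',np.round(o['tool_pos'],4),'rot',np.round(o['tool_rot'],2),'q',np.round(o['qpos'],0),'F',np.round(o['force'],1),'w',round(o['grip_width'],4),round(o['grasp_force'],1))
    print('shift mm',s.round(1),'turn',round(np.radians(t),3),'rows',round(np.linalg.norm(s)/50,1))
E
python3 -c "
from h import *
go((.482,.165,.15),11.6)"
```

```text
t 0.65 pos [ 0.3524 -0.4369  0.2512] rot [ 1.7993e+02 -2.0000e-02  1.1480e+01] q [ 60.   8. -12.  94.   2.  79. -31.] F [ 0.9 -0.9  1.1] w 0.087 0.0
shift mm [ 246.7 -564.2  100.6] turn -0.002 rows 12.5
```

Request:
arm_command([
  [[30,-40,0],0],
  [[60,-80,0],0],
  [[90,-120,0],0],
  [[120,-160,0],0],
  [[145,-200,0],0],
])

```text
time_s: 1.15
tool_pos: [0.4539, -0.211, 0.2504]
tool_rot: [180.0, -0.0, 11.6]
force: [1.8, -0.8, 0.1]
grip_width: 0.0873
grasp_force: 0.0
```

Request:
arm_command([
  [[13,-45,0],0],
  [[26,-90,0],0],
  [[39,-135,0],0],
  [[52,-180,0],0],
  [[65,-225,0],0],
])

```text
time_s: 1.65
tool_pos: [0.4714, 0.0219, 0.2505]
tool_rot: [180.0, -0.0, 11.5]
force: [0.8, -0.7, 0.3]
grip_width: 0.0872
grasp_force: 0.0
```

Request:
arm_command([
  [[9,-34,15],0],
  [[18,-69,40],0],
  [[27,-104,65],0],
  [[36,-139,90],0],
  [[36,-139,90],0],
])

```text
time_s: 2.15
tool_pos: [0.4757, 0.1687, 0.1574]
tool_rot: [-179.8, 0.3, 12.0]
force: [-0.8, 0.6, -1.3]
grip_width: 0.0872
grasp_force: 0.0
```

```bash
python3 - <<'E'
from h import *
go((.482,.165,.15),11.6)
im,d,K,T,c=cam('wrist'); W=cloud(d,K,T); cv2.imwrite('pics/w1.png',im)
hsv=cv2.cvtColor(im,cv2.COLOR_BGR2HSV)
m=(hsv[...,1]>80)&(hsv[...,0]<25)&(W[...,2]>0.006)&(W[...,2]<.06)&(abs(W[...,0]-.517)<.08)&(abs(W[...,1]-.172)<.05)
P=W[m]; print(len(P),cv2.minAreaRect((P[:,:2]*1000).astype(np.float32)))
u=np.array([.98,.201]);t=(P[:,:2]-[.517,.172])@u; n=(P[:,:2]-[.517,.172])@np.array([-.201,.98])
for a in np.arange(-.06,.06,.01):
    s=(t>=a)&(t<a+.01)
    if s.sum()>5: print(round(a,3),s.sum(),np.percentile(P[s,2],[10,50,90]).round(3),np.percentile(n[s],[2,98]).round(4))
print(np.percentile(t,[0.5,99.5]))
E
```

```text
t 2.15 pos [0.4757 0.1687 0.1574] rot [-179.78    0.31   12.05] q [  23.    8.  -48.  107.    6.   68. -105.] F [-0.8  0.6 -1.3] w 0.0872 0.0
shift mm [5.4 4.9 7.4] turn 0.008 rows 0.2
5821 ((522.1394653320312, 175.31195068359375), (88.66510772705078, 30.5133113861084), 10.798925399780273)
-0.04 419 [0.048 0.05  0.052] [-0.0119  0.0163]
-0.03 697 [0.046 0.047 0.049] [-0.0124  0.0164]
-0.02 684 [0.041 0.043 0.045] [-0.0124  0.0165]
-0.01 697 [0.037 0.039 0.041] [-0.0124  0.0161]
0.0 641 [0.033 0.035 0.036] [-0.0124  0.0162]
0.01 669 [0.029 0.03  0.032] [-0.0124  0.0163]
0.02 679 [0.028 0.029 0.03 ] [-0.0128  0.0163]
0.03 661 [0.027 0.028 0.029] [-0.0126  0.0164]
0.04 673 [0.026 0.027 0.028] [-0.0125  0.0161]
[-0.03684534  0.04931813]
```

View pics/w1.png

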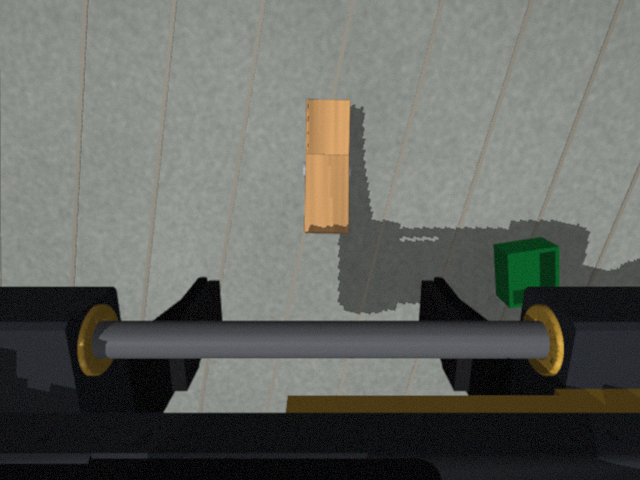

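The wrist view shows the clip at (328,165) aligned with the tool, and the scoop's edge at (495,270), well clear.

Request:
arm_command([
  [[0,0,25],0],
  [[0,0,50],0],
  [[0,0,75],0],
  [[0,0,75],0],
  [[0,0,75],0],
])

```text
time_s: 2.7
tool_pos: [0.4797, 0.1626, 0.0862]
tool_rot: [180.0, -0.0, 11.5]
force: [-0.5, -0.3, 0.3]
grip_width: 0.0868
grasp_force: 0.0
```

```bash
python3 -c "
from h import *
go((.4825,.1668,.011),11.4)"
```

```text
t 2.7 pos [0.4797 0.1626 0.0862] rot [ 1.7998e+02 -1.0000e-02  1.1480e+01] q [  21.   13.  -47.  112.   11.   60. -109.] F [-0.5 -0.3  0.3] w 0.0868 0.0
shift mm [ 3.6 -3.6 75.2] turn 0.001 rows 1.5
```

Request:
arm_command([
  [[3.5,-3.5,25],0],
  [[3.5,-3.5,50],0],
  [[3.5,-3.5,70],0],
  [[3.5,-3.5,75],0],
  [[3.5,-3.5,75],0],
])

```text
time_s: 3.2
tool_pos: [0.4827, 0.1675, 0.0114]
tool_rot: [180.0, -0.0, 11.5]
force: [0.2, -0.1, 0.1]
grip_width: 0.0868
grasp_force: 0.0
```

Request:
arm_command([
  [[0,0,0],0],
  [[0,0,0],0],
  [[0,0,0],0],
  [[0,0,0],0],
  [[0,0,0],0],
], grip=1, grip_force=4)

```text
time_s: 3.7
tool_pos: [0.4821, 0.1676, 0.0108]
tool_rot: [180.0, -0.0, 11.6]
force: [-0.4, 0.7, -0.0]
grip_width: 0.0551
grasp_force: 0.0
```

Request:
arm_command([
  [[0,0,0],0],
  [[0,0,0],0],
  [[0,0,0],0],
  [[0,0,0],0],
  [[0,0,0],0],
])

```text
time_s: 4.2
tool_pos: [0.4819, 0.1676, 0.0105]
tool_rot: [180.0, 0.0, 11.6]
force: [-0.5, -0.2, 0.5]
grip_width: 0.0305
grasp_force: 4.0
```

Request:
arm_command([
  [[4,0,-14],0],
  [[11,0,-26],0],
  [[19,0,-37],0],
  [[29,0,-46],0],
  [[40,0,-54],0],
])

```text
time_s: 4.7
tool_pos: [0.5227, 0.1759, 0.0664]
tool_rot: [180.0, -0.1, 11.5]
force: [-0.0, -0.0, -0.8]
grip_width: 0.0302
grasp_force: 4.0
```

Request:
arm_command([
  [[12,0,-7],0],
  [[25,0,-12],0],
  [[39,0,-15],0],
  [[52,0,-16],0],
  [[66,0,-18],0],
])

```text
time_s: 5.2
tool_pos: [0.5873, 0.189, 0.0837]
tool_rot: [-180.0, -0.1, 11.5]
force: [0.1, 1.2, -0.5]
grip_width: 0.0302
grasp_force: 4.0
```

```bash
python3 - <<'E'
from h import *
go((.482,.165,.15),11.6)
im,d,K,T,c=cam('scene'); im2,d2,K2,T2,c2=cam('wrist')
a=cv2.resize(im[100:230,300:460],(480,390),interpolation=cv2.INTER_CUBIC); b=cv2.resize(im2,(320,240))
o=np.zeros((390,800,3),np.uint8); o[:,:480]=a; o[:240,480:]=b; cv2.imwrite('pics/c2.png',o)
E
```

```text
t 5.2 pos [0.5873 0.189  0.0837] rot [-1.800e+02 -7.000e-02  1.153e+01] q [  14.   27.  -43.   96.   20.   65. -113.] F [ 0.1  1.2 -0.5] w 0.0302 4.0
shift mm [-107.9    2.5  -66.5] turn -0.001 rows 2.5
```

View pics/c2.png

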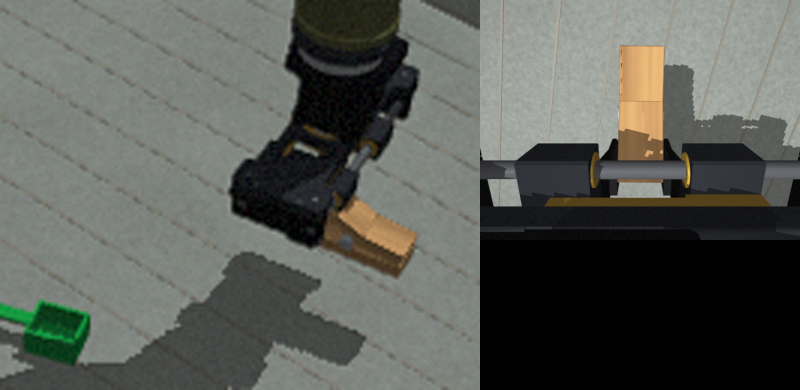

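The clip was gripped rigidly and did not pivot: it still sticks out ahead, level. I'll try minimum force with a quick upward jerk.

Request:
arm_command([
  [[0,0,0],0],
  [[0,0,0],0],
  [[0,0,-50],0],
  [[0,0,-75],0],
  [[0,0,-85],0],
], grip_force=3)

```text
time_s: 5.8
tool_pos: [0.5867, 0.1897, 0.1708]
tool_rot: [180.0, -0.3, 11.6]
force: [-0.7, 1.1, -0.3]
grip_width: 0.0299
grasp_force: 3.0
```

```bash
cat >> h.py <<'E'
def tilt():
    o=env.get_obs(); im,d,K,T,c=cam('wrist'); W=cloud(d,K,T)
    hsv=cv2.cvtColor(im,cv2.COLOR_BGR2HSV)
    L=R.from_euler('xyz',o['tool_rot'],degrees=True).inv().apply(W.reshape(-1,3)-o['tool_pos']).reshape(W.shape)
    m=(hsv[...,1]>80)&(hsv[...,0]<25)&(abs(L[...,1])<.025)&(L[...,2]>-.06)&(L[...,2]<.12)&(L[...,0]>-.04)&(W[...,2]>.008)
    n,lab,st,_=cv2.connectedComponentsWithStats(m.astype(np.uint8)); k=1+st[1:,4].argmax(); P=L[lab==k]*1000
    print('n',len(P),'tool-frame y',np.percentile(P[:,1],[2,98]).round(1))
    for q in np.arange(-40,100,10):
        s=abs(P[:,0]-q)<5
        if s.sum()>8: print('x',q,'z(down)',np.percentile(P[s,2],[10,50,90]).round(1))
    return im
E
python3 -c "
from h import *
go((.482,.165,.15),11.6);tilt()"
```

```text
t 5.8 pos [0.5867 0.1897 0.1708] rot [179.98  -0.27  11.59] q [  16.   22.  -45.   92.   16.   73. -111.] F [-0.7  1.1 -0.3] w 0.0299 3.0
shift mm [-107.6    3.2   20.3] turn -0.0 rows 2.2
n 19875 tool-frame y [-14.8  13.7]
x 10 z(down) [-35.6 -34.7 -18.8]
x 20 z(down) [-34.3 -32.1 -29.9]
x 30 z(down) [-29.1 -26.9 -24.7]
x 40 z(down) [-23.9 -21.7 -19.6]
x 50 z(down) [-18.8 -16.5 -14.6]
x 60 z(down) [-14.8 -13.7 -12.6]
x 70 z(down) [-12.9 -11.8 -10.7]
x 80 z(down) [-11.1 -10.   -8.9]
x 90 z(down) [-9.6 -8.9 -8.1]
```

Request:
arm_command([
  [[0,0,10],0],
  [[0,0,30],0],
  [[0,0,60],0],
  [[0,0,10],0],
  [[0,0,-15],0],
])

```text
time_s: 6.35
tool_pos: [0.5838, 0.1881, 0.1794]
tool_rot: [-180.0, 0.4, 11.6]
force: [1.5, 0.2, 1.1]
grip_width: 0.0297
grasp_force: 3.0
```

Request:
arm_command([
  [[0,0,5],0],
  [[0,0,25],0],
  [[0,0,60],0],
  [[0,0,10],0],
  [[0,0,-15],0],
])

```text
time_s: 6.85
tool_pos: [0.5833, 0.1879, 0.1935]
tool_rot: [180.0, 0.5, 11.6]
force: [2.1, 0.1, 0.5]
grip_width: 0.0298
grasp_force: 3.0
```

```bash
python3 -c "
from h import *
go((.482,.165,.15),11.6);tilt()"
```

```text
t 6.85 pos [0.5833 0.1879 0.1935] rot [179.99   0.45  11.59] q [  16.   21.  -45.   90.   15.   76. -110.] F [2.1 0.1 0.5] w 0.0298 3.0
shift mm [-103.5    2.1   44.3] turn -0.0 rows 2.3
n 12088 tool-frame y [-14.8  13.6]
x 0 z(down) [-3.5  0.2  4. ]
x 10 z(down) [ 5.3  8.6 11.7]
x 20 z(down) [-20.8 -20.1 -19.2]
x 30 z(down) [-22.1 -20.7 -14.5]
x 40 z(down) [-9.1  4.6 22.4]
x 50 z(down) [31.  37.6 44.8]
x 60 z(down) [48.  53.1 58.6]
```

Jerking works: the clip has swung most of the way. One more and then a look.

Request:
arm_command([
  [[0,0,5],0],
  [[0,0,25],0],
  [[0,0,60],0],
  [[0,0,10],0],
  [[0,0,-10],0],
])

```text
time_s: 7.4
tool_pos: [0.5834, 0.1879, 0.2039]
tool_rot: [180.0, 0.4, 11.6]
force: [1.9, -0.5, 0.8]
grip_width: 0.0301
grasp_force: 3.0
```

```bash
python3 - <<'E'
from h import *
im2=tilt()
im,d,K,T,c=cam('scene')
a=cv2.resize(im[70:200,300:460],(480,390),interpolation=cv2.INTER_CUBIC); b=cv2.resize(im2,(320,240))
o=np.zeros((390,800,3),np.uint8); o[:,:480]=a; o[:240,480:]=b; cv2.imwrite('pics/c3.png',o)
E
```

```text
n 5356 tool-frame y [-14.8  13.4]
x -20 z(down) [42.7 43.7 44.8]
x -10 z(down) [37.8 40.  42.3]
x 0 z(down) [-4.1 -1.  36. ]
x 10 z(down) [27.  29.1 31.5]
x 20 z(down) [23.5 25.3 28.4]
x 30 z(down) [29.2 30.1 30.9]
```

View pics/c3.png

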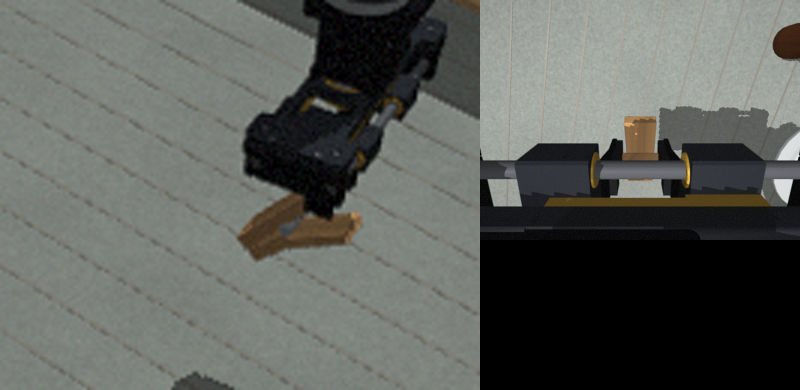

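It overshot: the jaws now point back towards the robot and below horizontal. A gentler jerk should bring it back towards vertical.

Request:
arm_command([
  [[0,0,5],0],
  [[0,0,20],0],
  [[0,0,40],0],
  [[0,0,10],0],
  [[0,0,-5],0],
])

```text
time_s: 8.0
tool_pos: [0.5849, 0.1884, 0.2104]
tool_rot: [-180.0, 0.2, 11.6]
force: [0.2, 0.7, -0.9]
grip_width: 0.0296
grasp_force: 3.0
```

```bash
cat >> h.py <<'E'
def side(clipz=None):
    # scene camera: clip points projected on tool x (forward) / world z
    o=env.get_obs(); im,d,K,T,c=cam('scene'); W=cloud(d,K,T); hsv=cv2.cvtColor(im,cv2.COLOR_BGR2HSV)
    D=W-o['tool_pos']; a=np.radians(o['tool_rot'][2])
    fx=(D[...,0]*np.cos(a)+D[...,1]*np.sin(a))*1000; fy=(D[...,0]*np.sin(a)-D[...,1]*np.cos(a))*1000; fz=D[...,2]*1000
    m=(hsv[...,1]>90)&(hsv[...,0]<25)&(abs(fx)<110)&(abs(fy)<110)&(abs(fz)<120)&(W[...,2]>.006)
    n,lab,st,_=cv2.connectedComponentsWithStats(m.astype(np.uint8)); k=1+st[1:,4].argmax(); m=lab==k
    P=np.c_[fx[m],fz[m]]; print('scene n',m.sum(),'fwd',np.percentile(fx[m],[1,50,99]).round(0),'lat',np.percentile(fy[m],[1,50,99]).round(0),'up',np.percentile(fz[m],[1,50,99]).round(0),'rect',cv2.minAreaRect(P.astype(np.float32)))
    r0=np.zeros((60,60),np.uint8)
    ij=np.c_[(P[:,0]+110)/3.7,(110-P[:,1])/3.7].astype(int).clip(0,59)
    r0[ij[:,1],ij[:,0]]=1
    for row in r0[20:56:1]: 
        if row.any(): print(''.join(' #'[v] for v in row))
    return im
E
python3 -c "
from h import *
go((.482,.165,.15),11.6);tilt();side()"
```

```text
t 8.0 pos [0.5849 0.1884 0.2104] rot [-179.99    0.2    11.56] q [  16.   20.  -46.   89.   15.   77. -110.] F [ 0.2  0.7 -0.9] w 0.0296 3.0
shift mm [-105.3    2.3   60.8] turn -0.001 rows 2.4
n 4277 tool-frame y [-14.7  13.4]
x -20 z(down) [50.  50.2 50.5]
x -10 z(down) [43.  46.1 49.4]
x 0 z(down) [35.2 38.3 41.5]
x 10 z(down) [27.4 30.3 33.7]
x 20 z(down) [19.4 22.4 25.6]
x 30 z(down) [19.5 22.3 25.1]
scene n 394 fwd [-50. -17.  27.] lat [-14.  14.  22.] up [-82. -41.  -5.] rect ((0.7300300598144531, -18.19957733154297), (156.4536590576172, 55.03242874145508), 65.87089538574219)
                          #                                 
                         #                                  
                        #  #                                
                        ##     #                            
                       ####                                 
                      #####        ##                       
                      ###        ####                       
                      ####      ######                      
                     #
[... 214 characters left out ...]
       
                   ####   #####                             
                   ####  #####                              
                  #### ######                               
                 ##### ###                                  
                 #### ### #                                 
                ###### ###                                  
                ##### ##                                    
               ##########                                   
               ########                                     
               ## #####                                     
                  ####                                      
                 # ##
```

The side profile shows the bar about 27° past vertical with the jaws back towards the robot. I'll use a fore-aft jerk to bring the jaws forward.

Request:
arm_command([
  [[10,0,0],0],
  [[28,0,0],0],
  [[50,0,0],0],
  [[10,0,0],0],
  [[-10,0,0],0],
])

```text
time_s: 8.6
tool_pos: [0.5745, 0.1869, 0.2083]
tool_rot: [-179.8, 0.4, 11.6]
force: [0.6, 0.5, 0.2]
grip_width: 0.03
grasp_force: 3.0
```

```bash
python3 -c "
from h import *
go((.482,.165,.15),11.6);tilt();side()"
```

```text
t 8.6 pos [0.5745 0.1869 0.2083] rot [-179.83    0.42   11.57] q [  17.   19.  -46.   90.   14.   77. -109.] F [0.6 0.5 0.2] w 0.03 3.0
shift mm [-94.6   3.1  59. ] turn -0.0 rows 2.2
n 3040 tool-frame y [-14.9  13.6]
x 0 z(down) [-3.7  8.7 30.6]
scene n 326 fwd [-16.   3.  36.] lat [-13.  14.  24.] up [-90. -48.  -5.] rect ((-0.5894126892089844, -46.63252639770508), (99.60655975341797, 42.56519317626953), 69.3470230102539)
                             ##      #                      
                            ####    ####                    
                           #        ####                    
                                    ##                      
                           ##      ###                      
                          ####    ####                      
                          ####    ####                      
                          ###     ###                       
                          ####   ####                       
                         ####    ###                        
                         ###    ###                         
 
[... 179 characters left out ...]
  
                          ########                          
                          # #####                           
                         ########                           
                         ########                           
                         ########                           
                          ### ###                           
                         ########                           
                         ### # ##                           
                         ########                           
                          #####                             
                            ####                            
                         #
```

Nearly vertical now. Lowering to the table.

Request:
arm_command([
  [[0,0,15],0],
  [[0,0,40],0],
  [[0,0,70],0],
  [[0,0,95],0],
  [[0,0,105],0],
])

```text
time_s: 9.2
tool_pos: [0.5747, 0.1858, 0.1034]
tool_rot: [180.0, 0.3, 11.5]
force: [-0.3, 0.6, -0.8]
grip_width: 0.0302
grasp_force: 3.0
```

Request:
arm_command([
  [[0,0,3],0],
  [[0,0,6],0],
  [[0,0,9],0],
  [[0,0,12],0],
  [[0,0,12],0],
])

```text
time_s: 9.7
tool_pos: [0.5761, 0.1869, 0.0957]
tool_rot: [180.0, -0.0, 11.6]
force: [-0.4, 0.8, -1.3]
grip_width: 0.0303
grasp_force: 3.0
```

```bash
python3 -c "
from h import *
go((.482,.165,.15),11.6);side()"
```

```text
t 9.7 pos [0.5761 0.1869 0.0957] rot [ 1.7999e+02 -3.0000e-02  1.1560e+01] q [  15.   25.  -44.   97.   19.   65. -113.] F [-0.4  0.8 -1.3] w 0.0303 3.0
shift mm [-96.6   2.6 -54.3] turn -0.001 rows 2.2
scene n 273 fwd [-17.   3.  34.] lat [-10.  14.  23.] up [-88. -45.  -5.] rect ((2.67751407623291, -44.31533432006836), (95.69515228271484, 43.947879791259766), 73.8177490234375)
                            #        ##                     
                            # #      ###                    
                           #        ####                    
                                    ####                    
                          # #      ####                     
                           ##      ###                      
                         ####     ####                      
                         ####    ###                        
                          ###    # #                        
                         # ##   ####                        
                         ###    ##                          
                         #     ####                         
                          #    ###                          
                         ##   ####                          
                         ### ####                           
                         ########                           
                          ##### #                           
                         ##### #                            
                           ## ###                           
                         #######                            
                        #########                           
                         #### ##                            
                         ######                             
                        #### ###
```

Request:
arm_command([
  [[0,0,1],0],
  [[0,0,2],0],
  [[0,0,3],0],
  [[0,0,4],0],
  [[0,0,5],0],
])

```text
time_s: 10.25
tool_pos: [0.5764, 0.1871, 0.0911]
tool_rot: [180.0, -0.1, 11.6]
force: [-1.0, -0.0, 4.7]
grip_width: 0.0298
grasp_force: 3.0
```

Request:
arm_command([
  [[0,0,1],0],
  [[0,0,2],0],
  [[0,0,3],0],
  [[0,0,4],0],
  [[0,0,4],0],
])

```text
time_s: 10.75
tool_pos: [0.5758, 0.1868, 0.0862]
tool_rot: [180.0, 0.0, 11.6]
force: [-0.1, 0.2, 4.0]
grip_width: 0.0298
grasp_force: 3.0
```

```bash
python3 -c "
from h import *
go((.482,.165,.15),11.6);side()"
```

```text
t 10.75 pos [0.5758 0.1868 0.0862] rot [1.800e+02 2.000e-02 1.156e+01] q [  15.   26.  -44.   98.   19.   64. -113.] F [-0.1  0.2  4. ] w 0.0298 3.0
shift mm [-96.3   2.6 -63.7] turn -0.001 rows 2.3
scene n 254 fwd [-19.   4.  32.] lat [-12.  14.  23.] up [-79. -41.   3.] rect ((0.4369926452636719, -36.01412582397461), (93.36666107177734, 39.71855163574219), 70.85308074951172)
                                    ##                      
                                    ###                     
                            #      ####                     
                           # #     ####                     
                                  ###                       
                                  ####                      
                          ##       #                        
                         ####    ####                       
                           ##    ###                        
                         ###    ###                         
                         ###    ##                          
                         ###   ## #                         
                         ##    ###                          
                          #   # #                           
                         ###  ###                           
                        #### ####                           
                         #######                            
                        # #######                           
                        #### # ##                           
                        # #######                           
                        # #### #                            
                        #### ###                            
                         # #####                            
                         # #   #
```

Contact, with about 4 N. Releasing, then rising.

Request:
arm_command([
  [[0,0,0],0],
  [[0,0,0],0],
  [[0,0,0],0],
  [[0,0,0],0],
  [[0,0,0],0],
], grip=-1)

```text
time_s: 11.3
tool_pos: [0.5759, 0.1868, 0.0863]
tool_rot: [180.0, 0.0, 11.6]
force: [-0.1, 0.1, 0.4]
grip_width: 0.0623
grasp_force: 0.0
```

Request:
arm_command([
  [[0,0,0],0],
  [[0,0,0],0],
  [[0,0,-10],0],
  [[0,0,-35],0],
  [[0,0,-60],0],
])

```text
time_s: 11.8
tool_pos: [0.5756, 0.1869, 0.1475]
tool_rot: [-180.0, 0.0, 11.6]
force: [0.4, 0.5, 0.2]
grip_width: 0.0863
grasp_force: 0.0
```

Request:
arm_command([
  [[-20,0,-25],0],
  [[-40,0,-50],0],
  [[-60,0,-50],0],
  [[-60,0,-50],0],
  [[-60,0,-50],0],
])

```text
time_s: 12.3
tool_pos: [0.5176, 0.1746, 0.1971]
tool_rot: [179.9, -0.1, 11.5]
force: [0.5, -0.3, 0.5]
grip_width: 0.0871
grasp_force: 0.0
```

```bash
python3 - <<'E'
from h import *
go((.576,.187,.15),11.6)
im2,d,K,T,c=cam('wrist'); W=cloud(d,K,T); hsv=cv2.cvtColor(im2,cv2.COLOR_BGR2HSV)
m=(hsv[...,1]>80)&(hsv[...,0]<25)&(W[...,2]>.006)&(W[...,2]<.12)&(abs(W[...,0]-.585)<.08)&(abs(W[...,1]-.187)<.06)
n,lab,st,_=cv2.connectedComponentsWithStats(m.astype(np.uint8)); k=1+st[1:,4].argmax(); P=W[lab==k]
print(len(P),np.percentile(P,[1,50,99],axis=0).round(3))
for lo,hi in [(.085,.105),(.06,.085),(.03,.06),(.006,.03)]:
    Q=P[(P[:,2]>lo)&(P[:,2]<hi)]
    if len(Q)>10: print(lo,len(Q),cv2.minAreaRect((Q[:,:2]*1000).astype(np.float32)))
np.save('P.npy',P)
im,d,K,T,c=cam('scene')
a=cv2.resize(im[100:230,300:460],(480,390),interpolation=cv2.INTER_CUBIC); b=cv2.resize(im2,(320,240))
o=np.zeros((390,800,3),np.uint8); o[:,:480]=a; o[:240,480:]=b; cv2.imwrite('pics/c4.png',o)
E
```

```text
t 12.3 pos [0.5176 0.1746 0.1971] rot [ 1.7994e+02 -8.0000e-02  1.1550e+01] q [  22.   11.  -48.   99.    9.   73. -107.] F [ 0.5 -0.3  0.5] w 0.0871 0.0
shift mm [59.6 -0.5 47.2] turn -0.001 rows 1.5
1995 [[0.577 0.176 0.042]
 [0.594 0.191 0.079]
 [0.608 0.207 0.09 ]]
0.085 805 ((601.3623657226562, 192.62808227539062), (11.357529640197754, 29.485036849975586), 11.790687561035156)
0.06 710 ((596.4263916015625, 191.65106201171875), (20.401517868041992, 29.550861358642578), 11.523252487182617)
0.03 480 ((582.724609375, 188.82846069335938), (8.938835144042969, 29.40852165222168), 11.499072074890137)
```

View pics/c4.png

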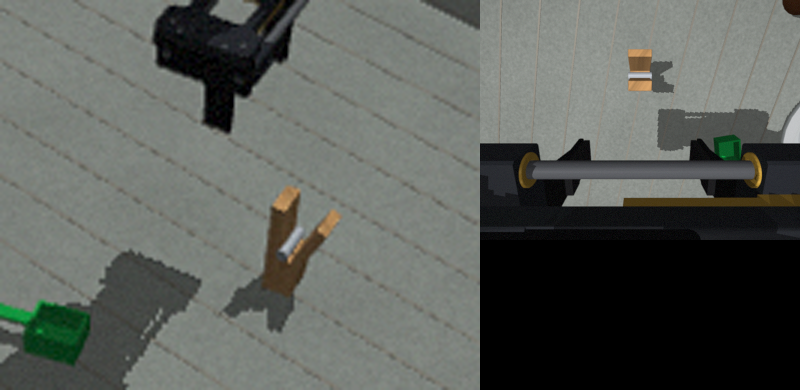

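The clip stands upright on its jaw ends, bar towards the robot and cranked lever forward. Turning the tool 90° to take the levers across z.

Request:
arm_command([
  [[0,0,0],-0.148],
  [[0,0,0],-0.296],
  [[0,0,0],-0.444],
  [[0,0,0],-0.592],
  [[0,0,0],-0.74],
])

```text
time_s: 12.9
tool_pos: [0.5177, 0.175, 0.196]
tool_rot: [-179.9, -0.0, 54.3]
force: [-0.3, 0.4, 1.0]
grip_width: 0.0869
grasp_force: 0.0
```

Request:
arm_command([
  [[0,0,0],-0.148],
  [[0,0,0],-0.296],
  [[0,0,0],-0.444],
  [[0,0,0],-0.592],
  [[0,0,0],-0.74],
])

```text
time_s: 13.4
tool_pos: [0.5177, 0.175, 0.196]
tool_rot: [-179.9, -0.1, 96.7]
force: [0.4, -0.6, 0.5]
grip_width: 0.0869
grasp_force: 0.0
```

```bash
python3 - <<'E'
from h import *
go((.578,.188,.15),101.6)
u=np.array([.98,.2]); v=np.array([-.2,.98])
for n in ['top','scene','wrist']:
    im,d,K,T,c=cam(n); W=cloud(d,K,T); hsv=cv2.cvtColor(im,cv2.COLOR_BGR2HSV)
    D=W[...,:2]-[.578,.188]; f=D@u*1000; l=D@v*1000
    m=(hsv[...,1]>80)&(hsv[...,0]<25)&(abs(f)<50)&(abs(l)<30)&(W[...,2]>.088)&(W[...,2]<.11)
    if m.sum()<10: print(n,m.sum()); continue
    print(n,m.sum(),'bar f',np.percentile(f[m&(f<0)],[3,97]).round(1) if (m&(f<0)).sum() else '','lever f',np.percentile(f[m&(f>0)],[3,97]).round(1) if (m&(f>0)).sum() else '','lat',np.percentile(l[m],[3,97]).round(1))
E
```

```text
t 13.4 pos [0.5177 0.175  0.196 ] rot [-1.7995e+02 -8.0000e-02  9.6700e+01] q [ 31.  15. -60.  99.  13.  74. -25.] F [ 0.4 -0.6  0.5] w 0.0869 0.0
shift mm [ 5.8 61.5 46. ] turn -0.086 rows 1.5
top 158 bar f [-22.4 -10. ] lever f [17.5 27.1] lat [-13.9  13.1]
scene 66 bar f [-22.7 -10.2] lever f [18.1 23.4] lat [-16.9  11.8]
wrist 1257 bar f [-21.2  -8.9] lever f [20.  26.5] lat [-13.5  15. ]
```

Request:
arm_command([
  [[3,30,0],-0.04],
  [[6,62,5],-0.086],
  [[6,62,10],-0.086],
  [[6,62,15],-0.086],
  [[6,62,15],-0.086],
])

```text
time_s: 14.05
tool_pos: [0.5768, 0.1878, 0.1804]
tool_rot: [-179.9, 0.0, 101.2]
force: [0.2, 0.9, 0.2]
grip_width: 0.0871
grasp_force: 0.0
```

```bash
python3 -c "
from h import *
go((.579,.188,.072),101.6)"
```

```text
t 14.05 pos [0.5768 0.1878 0.1804] rot [-1.7987e+02  1.0000e-02  1.0124e+02] q [ 25.  25. -57.  92.  21.  75. -25.] F [0.2 0.9 0.2] w 0.0871 0.0
shift mm [ -0.2   2.4 108.4] turn -0.006 rows 2.2
```

Request:
arm_command([
  [[0,2,30],-0.006],
  [[0,2,60],-0.006],
  [[0,2,90],-0.006],
  [[0,2,108],-0.006],
  [[0,2,108],-0.006],
])

```text
time_s: 14.55
tool_pos: [0.5781, 0.1871, 0.0715]
tool_rot: [-179.8, 0.1, 101.6]
force: [-0.9, -1.2, -0.2]
grip_width: 0.0867
grasp_force: 0.0
```

Request:
arm_command([
  [[0,0,0],0],
  [[0,0,0],0],
  [[0,0,0],0],
  [[0,0,0],0],
  [[0,0,0],0],
], grip=1, grip_force=8)

```text
time_s: 15.05
tool_pos: [0.5804, 0.1881, 0.0741]
tool_rot: [180.0, 0.0, 101.6]
force: [-0.1, 0.1, 0.5]
grip_width: 0.0549
grasp_force: 0.0
```

Request:
arm_command([
  [[0,0,0],0],
  [[0,0,0],0],
  [[0,0,0],0],
  [[0,0,0],0],
  [[0,0,0],0],
])

```text
time_s: 15.55
tool_pos: [0.5803, 0.1882, 0.0738]
tool_rot: [180.0, 0.0, 101.6]
force: [-0.5, -0.6, 4.1]
grip_width: 0.0504
grasp_force: 8.0
```

```bash
python3 -c "
from h import *
go((.579,.188,.072),101.6)"
```

```text
t 15.55 pos [0.5803 0.1882 0.0738] rot [179.98   0.   101.63] q [ 22.  31. -54.  98.  27.  65. -28.] F [-0.5 -0.6  4.1] w 0.0504 8.0
shift mm [ 0.1 -1.3  1.8] turn 0.001 rows 0.0
```

Both pads are in contact at 50 mm. Now squeezing fully.

Request:
arm_command([
  [[0,0,0],0],
  [[0,0,0],0],
  [[0,0,0],0],
  [[0,0,0],0],
  [[0,0,0],0],
], grip_force=29)

```text
time_s: 16.05
tool_pos: [0.5826, 0.189, 0.0762]
tool_rot: [179.7, -0.0, 101.6]
force: [-0.3, -0.4, 12.2]
grip_width: 0.0386
grasp_force: 27.6
```

Request:
arm_command([
  [[0,0,0],0],
  [[0,0,0],0],
  [[0,0,0],0],
  [[0,0,0],0],
  [[0,0,0],0],
])

```text
time_s: 16.55
tool_pos: [0.5825, 0.189, 0.0761]
tool_rot: [179.7, -0.0, 101.6]
force: [-0.1, -0.2, 11.8]
grip_width: 0.0383
grasp_force: 27.6
```

```bash
cat >> h.py <<'E'
def side2(fn=None):
    # both fixed cams; axes: q = tool y (clip z), z up, lateral = tool x
    o=env.get_obs(); a=np.radians(o['tool_rot'][2]); ex=np.array([np.cos(a),np.sin(a)]); ey=np.array([np.sin(a),-np.cos(a)])
    for n in ['scene']:
        im,d,K,T,c=cam(n); W=cloud(d,K,T); hsv=cv2.cvtColor(im,cv2.COLOR_BGR2HSV)
        D=W-o['tool_pos']; fx=D[...,:2]@ex*1000; fy=D[...,:2]@ey*1000; fz=D[...,2]*1000
        m=(hsv[...,1]>90)&(hsv[...,0]<25)&(abs(fx)<40)&(abs(fy)<60)&(fz>-110)&(fz<50)
        P=np.c_[fy[m],fz[m]]; print(n,m.sum(),'y',np.percentile(P[:,0],[2,98]).round(0),'z',np.percentile(P[:,1],[2,98]).round(0),'lat',np.percentile(fx[m],[2,98]).round(0))
        g=np.zeros((54,40),int); ij=np.c_[(P[:,0]+60)/3,(50-P[:,1])/3].astype(int); g[ij[:,1].clip(0,53),ij[:,0].clip(0,39)]=1
        for i,r in enumerate(g):
            if r.any(): print(f'{50-3*i:5d}',''.join('.#'[k] for k in r))
    return im
E
python3 -c "
from h import *
go((.579,.188,.072),101.6);side2()"
```

```text
t 16.55 pos [0.5825 0.189  0.0761] rot [ 1.7968e+02 -1.0000e-02  1.0162e+02] q [ 22.  31. -54.  97.  27.  65. -28.] F [-0.1 -0.2 11.8] w 0.0383 27.6
shift mm [-0.3 -3.7  4.1] turn 0.0 rows 0.1
scene 348 y [-29.  18.] z [-72.  26.] lat [-19.  10.]
   38 ............#.............#...#.........
   35 ..........#..............#..............
   32 ..........................#.............
   29 .........................#..............
   26 ..........#.............................
   23 ...............#####.....#..............
   20 ...............#####......#.............
   17 ..............#.####...####.............
   14 ...........#...#####..####..............
   11 ..............###.#.....###.............
    8 ............#.#.##....#.................
    5 ..............#####...####..............
    2 ............###.###.....#...............
   -1 ...............##....#.##...............
   -4 ..............#.##....###...............
   -7 ..............#.#....#..................
  -10 .............####....####...............
  -13 ..............##.....##.................
  -16 .
[... 232 characters left out ...]
1 ............##....#.#.#.................
  -34 ..................#.#.#.................
  -37 ...........####..####.#.................
  -40 ...........####....#.##.................
  -43 ...........#..#..#####..................
  -46 ...........###......##..................
  -49 ..........####....#####.................
  -52 ..........##.#.....#.##.................
  -55 ..........####....###.#.................
  -58 .........##..#....##.#..................
  -61 .........###.....#.####.................
  -64 ..........###....##.###.................
  -67 .........###......##.##.................
  -70 ........#.#........####.................
  -73 ....................###.................
```

The clip has opened but is tilted, with 12 N against the table. Lifting a little to let it settle in the pads.

Request:
arm_command([
  [[0,0,-5],0],
  [[0,0,-15],0],
  [[0,0,-25],0],
  [[0,0,-30],0],
  [[0,0,-30],0],
])

```text
time_s: 17.1
tool_pos: [0.5805, 0.1883, 0.1044]
tool_rot: [179.9, 0.0, 101.6]
force: [-0.1, 0.2, -0.9]
grip_width: 0.0379
grasp_force: 26.9
```

```bash
python3 - <<'E'
from h import *
go((.579,.188,.072),101.6);im=side2()
cv2.imwrite('pics/c5.png',cv2.resize(im[90:220,310:470],(640,520),interpolation=cv2.INTER_CUBIC))
E
```

```text
t 17.1 pos [0.5805 0.1883 0.1044] rot [179.92   0.   101.63] q [ 22.  29. -55.  96.  25.  68. -27.] F [-0.1  0.2 -0.9] w 0.0379 26.9
shift mm [ 0.  -1.6 32.4] turn 0.001 rows 0.6
scene 370 y [-29.  19.] z [-70.  23.] lat [-19.  11.]
   44 ...........#............................
   38 ..........................#.............
   35 ..........................#.............
   32 .........#...................#..........
   26 ............##............#.............
   23 ...............####.....................
   20 ............#.######.........#..........
   17 ...............#####...###..............
   14 .............######....####.............
   11 ...............##.#...####.#............
    8 ............#.#.##.....#................
    5 ..............#.###...#.#...............
    2 .............#.###....#.#.#.............
   -1 .............###.#....##.#..#...........
   -4 ............#...##.....##...............
   -7 .............#####...#..................
  -10 ..............###....####...............
  -13 .............##.#.....#.................
  -16 .............#.
[... 218 characters left out ...]
1 ............##.....###..................
  -34 ...........####..###..#.................
  -37 ..........##.......###..................
  -40 ............###...####..................
  -43 ..........####.....#.#..................
  -46 ...........#..#...#####.................
  -49 .........##.##....##.#..................
  -52 ..........#..#....#####.................
  -55 ..........####....#####.................
  -58 ...........##......##.#.................
  -61 ........#.###.....##.##.................
  -64 ........###.#......####.................
  -67 .........##........#.##.................
  -70 ..........##........###.................
  -73 .........#.........#....................
```

View pics/c5.png

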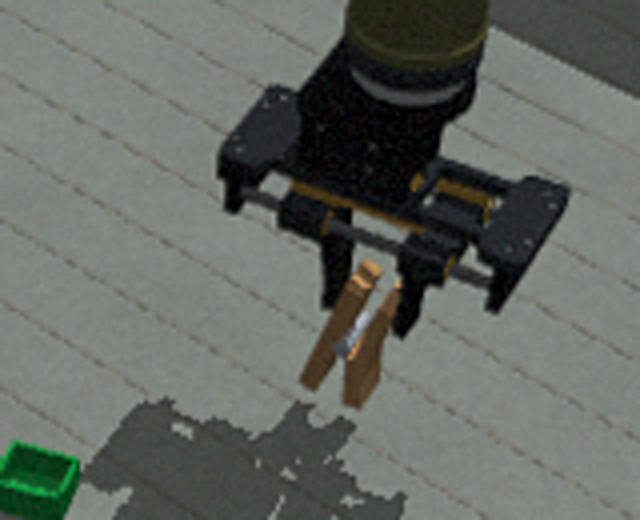

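The clip hangs about 13° off in the pads, jaws towards the robot, held there by friction. I'll touch the jaw ends to the table and drag towards the robot to straighten it.

Request:
arm_command([
  [[0,0,15],0],
  [[0,0,27],0],
  [[0,-4,30],0],
  [[0,-9,30],0],
  [[0,-14,30],0],
])

```text
time_s: 17.65
tool_pos: [0.5677, 0.1857, 0.0746]
tool_rot: [179.8, 0.0, 101.6]
force: [1.4, -0.9, 9.9]
grip_width: 0.0343
grasp_force: 27.9
```

Request:
arm_command([
  [[0,-4,0],0],
  [[0,-8,0],0],
  [[0,-8,0],0],
  [[0,-8,-10],0],
  [[0,-8,-30],0],
])

```text
time_s: 18.15
tool_pos: [0.5564, 0.1827, 0.1013]
tool_rot: [-179.7, 0.0, 101.6]
force: [0.8, -0.1, -1.3]
grip_width: 0.0337
grasp_force: 29.0
```

```bash
python3 -c "
from h import *
go((.579,.188,.072),101.6);side2()"
```

```text
t 18.15 pos [0.5564 0.1827 0.1013] rot [-1.7967e+02  1.0000e-02  1.0164e+02] q [ 25.  27. -56.  99.  24.  67. -27.] F [ 0.8 -0.1 -1.3] w 0.0337 29.0
shift mm [ 0.6 23.4 29.1] turn 0.001 rows 0.7
scene 433 y [-18.  21.] z [-67.  25.] lat [-19.  11.]
   47 ............#...........................
   38 .........................#...#..........
   29 ...........#.............#..............
   26 ..............#####...#..#..............
   23 ............#######...####..............
   20 ..............#####...#####.............
   17 ..............##..#...####..............
   14 ...............####.....##..............
   11 ..............###.#.....##..............
    8 ..............#####....###..............
    5 ............#.##.##...##.#.#............
    2 .............#.#.##...#.##..............
   -1 ............#..###....##................
   -4 .............######....##.#.............
   -7 ..............#.###.....#.#.............
  -10 ..............##.##...#.#...............
  -13 ..............#####...####..............
  -16 ..............#..#....###...............
  -19 ..............###....####...............
  -22 ..............##.......##...............
  -25 ..............#.#....##.#...............
  -28 ...............#....##.##...............
  -31 .............####.....###...............
  -34 ...............#.#..######..............
  -37 ...............##...######..............
  -40 ..............#.##..#.####..............
  -43 ..............#.##....#####.............
  -46 ..............##.#....#.###.............
  -49 ................##.....#.##.............
  -52 .............#####.....#.##.............
  -55 ...............###.....####.............
  -58 ..............#.##.....#####............
  -61 .............#####......####............
  -64 ...............#.#.....##.##............
  -67 .............#.###........#.............
  -70 ................#.......................
```

Straight and fully open now (33.7 mm, levers flush). Carrying it to above the carton.

Request:
arm_command([
  [[0,0,-20],0.03],
  [[0,0,-55],0.06],
  [[-10,-2,-90],0.1],
  [[-30,-8,-120],0.14],
  [[-60,-15,-140],0.168],
])

```text
time_s: 18.7
tool_pos: [0.5555, 0.1237, 0.2449]
tool_rot: [179.9, -0.1, 92.2]
force: [0.3, -0.7, -0.2]
grip_width: 0.0336
grasp_force: 29.0
```

```bash
python3 -c "
from h import *
go((.539,-.202,.262),92)"
```

```text
t 18.7 pos [0.5555 0.1237 0.2449] rot [ 1.7995e+02 -8.0000e-02  9.2170e+01] q [ 34.  16. -58.  92.  14.  80. -23.] F [ 0.3 -0.7 -0.2] w 0.0336 29.0
shift mm [-324.9  -28.8  -17.6] turn 0.003 rows 6.5
```

Request:
arm_command([
  [[-25,-3,-10],0],
  [[-65,-6,-17],0],
  [[-105,-10,-17],0],
  [[-145,-14,-17],0],
  [[-185,-17,-17],0],
])

```text
time_s: 19.2
tool_pos: [0.5445, -0.0653, 0.2596]
tool_rot: [-179.9, 0.0, 92.0]
force: [0.4, -0.3, 0.2]
grip_width: 0.0339
grasp_force: 29.0
```

Request:
arm_command([
  [[-40,-3,0],0],
  [[-80,-6,0],0],
  [[-110,-9,0],0],
  [[-130,-11,0],0],
  [[-140,-11,0],0],
])

```text
time_s: 19.7
tool_pos: [0.5386, -0.2059, 0.2594]
tool_rot: [-179.9, -0.0, 91.9]
force: [0.5, -1.2, 0.9]
grip_width: 0.0341
grasp_force: 29.0
```

Request:
arm_command([
  [[0,0,0],0],
  [[0,0,0],0],
  [[0,0,0],0],
  [[0,0,0],0],
  [[0,0,0],0],
])

```text
time_s: 20.2
tool_pos: [0.5396, -0.2029, 0.2607]
tool_rot: [180.0, 0.0, 92.1]
force: [-0.4, 0.2, -0.4]
grip_width: 0.0339
grasp_force: 29.0
```

```bash
python3 - <<'E'
from h import *
go((.539,-.202,.262),92)
o=env.get_obs(); tp=o['tool_pos']
cr=[]
for n,box in [('scene',(210,90,370,300)),('top',(290,180,430,300)),('wrist',(0,0,640,480))]:
    im,d,K,T,c=cam(n); W=cloud(d,K,T); hsv=cv2.cvtColor(im,cv2.COLOR_BGR2HSV)
    cv2.imwrite(f'pics/{n}9.png',im); np.savez(f'{n}9.npz',im=im,d=d,K=K,T=T)
    near=(abs(W[...,0]-.542)<.06)&(abs(W[...,1]+.202)<.06)
    f=near&(W[...,2]>.135)&(W[...,2]<.152)&(hsv[...,1]<60)
    w=near&(W[...,2]>.155)&(hsv[...,1]>90)&(hsv[...,0]<25)
    for nm,m in [('fin',f),('clip',w)]:
        P=W[m]
        if len(P)>20:
            print(n,nm,len(P),'x',np.percentile(P[:,0],[2,50,98]).round(4),'y',np.percentile(P[:,1],[2,50,98]).round(4),'z',np.percentile(P[:,2],[2,50,98]).round(4))
            if nm=='fin': print('  rect',cv2.minAreaRect((P[:,:2]*1000).astype(np.float32)))
            if nm=='clip':
                Q=P[P[:,2]<np.percentile(P[:,2],40)]; print('  low part x',np.percentile(Q[:,0],[2,50,98]).round(4),'y',np.percentile(Q[:,1],[2,98]).round(4))
    x0,y0,x1,y1=box; cr.append(cv2.resize(im[y0:y1,x0:x1],(400,500) if n=='scene' else (400,300),interpolation=cv2.INTER_CUBIC))
c=np.zeros((600,800,3),np.uint8); c[:500,:400]=cr[0]; c[:300,400:]=cr[1]; c[300:,400:]=cr[2]; cv2.imwrite('pics/c6.png',c)
E
```

```text
t 20.2 pos [ 0.5396 -0.2029  0.2607] rot [1.7999e+02 2.0000e-02 9.2100e+01] q [ 60.  14. -50.  90.  11.  81.  12.] F [-0.4  0.2 -0.4] w 0.0339 29.0
shift mm [ 0.9 -0.5 -1.3] turn 0.002 rows 0.0
scene fin 113 x [0.5379 0.5429 0.5467] y [-0.2336 -0.2054 -0.1746] z [0.1352 0.1422 0.1465]
  rect ((542.14111328125, -203.8623046875), (8.5159912109375, 60.2278938293457), 2.309697389602661)
scene clip 1209 x [0.5029 0.5536 0.5886] y [-0.2489 -0.2172 -0.1816] z [0.1953 0.2825 0.628 ]
  low part x [0.5241 0.5537 0.5627] y [-0.22   -0.1907]
top fin 25 x [0.5393 0.5411 0.5446] y [-0.1827 -0.1768 -0.1713] z [0.1359 0.1442 0.1468]
  rect ((542.0888061523438, -177.03524780273438), (5.366186618804932, 11.568526268005371), 3.1135635375976562)
wrist fin 411 x [0.5413 0.544  0.5466] y [-0.2115 -0.1911 -0.172 ] z [0.1417 0.1443 0.1456]
  rect ((544.00927734375, -192.27044677734375), (4.253321170806885, 40.9732780456543), 2.154047727584839)
wrist clip 17753 x [0.5087 0.5467 0.5858] y [-0.215  -0.1792 -0.1678] z [0.2064 0.3478 0.3674]
  low part x [0.5182 0.5449 0.562 ] y [-0.2163 -0.1674]
```

View pics/c6.png

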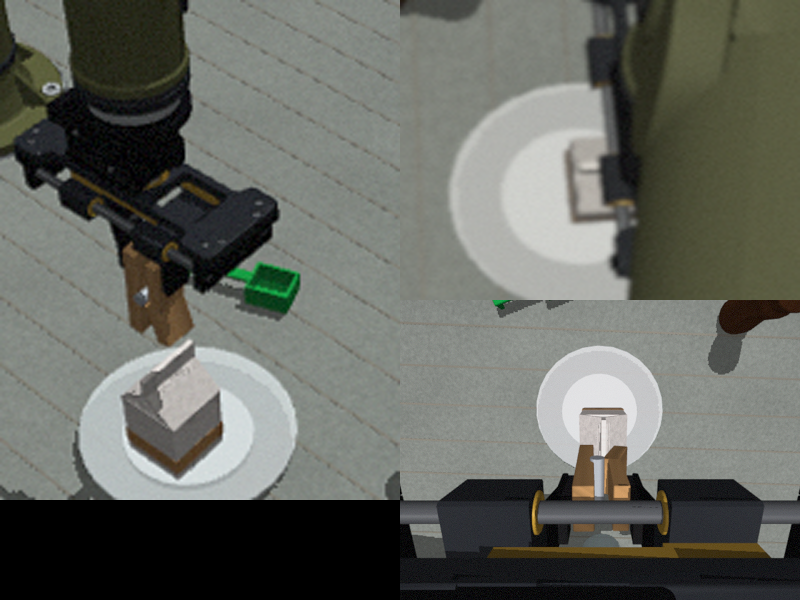

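The wrist and scene views show the open mouth straddling the seam line, with the seam at about (0.543, -0.203) and the jaws at x 0.536 to 0.554. Descending.

Request:
arm_command([
  [[1,0,8],0],
  [[1,0,18],0],
  [[1,0,28],0],
  [[1,0,35],0],
  [[1,0,40],0],
])

```text
time_s: 20.85
tool_pos: [0.5388, -0.2029, 0.2193]
tool_rot: [-179.9, -0.0, 92.0]
force: [-0.1, 0.7, 0.0]
grip_width: 0.034
grasp_force: 29.0
```

Request:
arm_command([
  [[0,0,5],0],
  [[0,0,10],0],
  [[0,0,14],0],
  [[0,0,17],0],
  [[0,0,18],0],
])

```text
time_s: 21.35
tool_pos: [0.5392, -0.2029, 0.2022]
tool_rot: [-180.0, -0.0, 92.0]
force: [0.7, 0.7, -0.5]
grip_width: 0.0337
grasp_force: 29.0
```

```bash
python3 - <<'E'
from h import *
go((.5396,-.202,.2025),92)
im,d,K,T,c=cam('scene'); im2,*_=cam('wrist')
W=cloud(d,K,T); hsv=cv2.cvtColor(im,cv2.COLOR_BGR2HSV)
f=(abs(W[...,0]-.542)<.06)&(abs(W[...,1]+.202)<.06)&(W[...,2]>.132)&(W[...,2]<.15)&(hsv[...,1]<60)
P=W[f]; print('fin',cv2.minAreaRect((P[:,:2]*1000).astype(np.float32)))
c=np.zeros((600,800,3),np.uint8); c[:,:480]=cv2.resize(im[150:300,220:340],(480,600),interpolation=cv2.INTER_CUBIC)
c[:300,480:]=cv2.resize(im2[200:480,160:480],(320,300)); cv2.imwrite('pics/c7.png',c)
E
```

```text
t 21.35 pos [ 0.5392 -0.2029  0.2022] rot [-179.99   -0.     92.01] q [ 60.  16. -49.  95.  12.  75.  11.] F [ 0.7  0.7 -0.5] w 0.0337 29.0
shift mm [ 0.9  0.4 -0.3] turn 0.0 rows 0.0
fin ((545.0693359375, -204.88699340820312), (56.990623474121094, 35.942386627197266), 66.60259246826172)
```

View pics/c7.png

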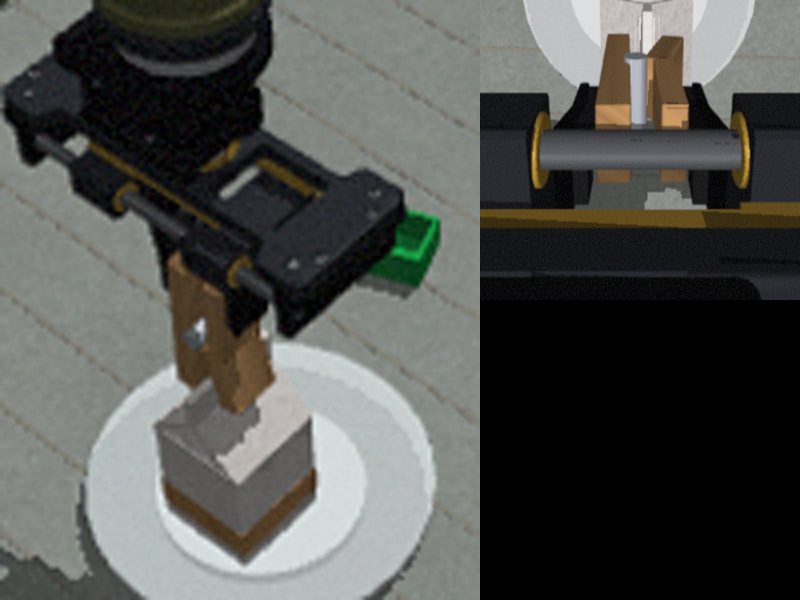

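No contact; the seam sits between the jaws. Moving the bar jaw close to the seam before releasing.

Request:
arm_command([
  [[0,1,0],0],
  [[0,2,0],0],
  [[0,3,0],0],
  [[0,3,0],0],
  [[0,3,0],0],
])

```text
time_s: 21.95
tool_pos: [0.5424, -0.2028, 0.2026]
tool_rot: [180.0, 0.0, 92.0]
force: [0.5, 0.5, -1.0]
grip_width: 0.0338
grasp_force: 29.0
```

Request:
arm_command([
  [[0,0,0],0],
  [[0,0,0],0],
  [[0,0,0],0],
  [[0,0,0],0],
  [[0,0,0],0],
], grip_force=15)

```text
time_s: 22.45
tool_pos: [0.5423, -0.2028, 0.2025]
tool_rot: [-180.0, 0.0, 92.0]
force: [-0.2, -0.3, -0.7]
grip_width: 0.036
grasp_force: 15.0
```

```bash
python3 - <<'E'
from h import *
go((.5396,-.202,.2025),92)
side2()
E
```

```text
t 22.45 pos [ 0.5423 -0.2028  0.2025] rot [-180.      0.     92.01] q [ 59.  16. -49.  94.  13.  75.  10.] F [-0.2 -0.3 -0.7] w 0.036 15.0
shift mm [ 0.9 -2.7  0. ] turn 0.0 rows 0.1
scene 512 y [-18.  22.] z [-66.  22.] lat [-17.  12.]
   50 ...........#............................
   35 .............#..........................
   29 ...........#............................
   26 .............#.###......................
   23 .............####.#....####.............
   20 ............#.#####..#####..............
   17 ..............##.#....####..............
   14 ...............####...##.#..##..........
   11 ..............##.##....#.#..............
    8 ..............####....####..............
    5 ............#..####...####..............
    2 ...............#.#....##.#..............
   -1 ............#..###.....###.#............
   -4 ...............####....###.##...........
   -7 ...............####...#.##..#...........
  -10 ..............##.#....###.#.............
  -13 ..............####......#...............
  -16 ..............##.#....#.##..............
  -19 ................##....###...............
  -22 ...............##......##...............
  -25 ...............#......####..............
  -28 ...............#....##.##...............
  -31 ..............#....###.##...............
  -34 ..............##....######..............
  -37 ................##....####..............
  -40 ..............####..#.####..............
  -43 ..............####....####..............
  -46 ...............#.##...#.###.............
  -49 ...............#.#....#####.............
  -52 ...............###.....#.##.............
  -55 ..............##.##....####.............
  -58 ..............###.......####............
  -61 ................##.....#####............
  -64 ..............#.#.......#.##............
  -67 ...............##.........#.............
  -70 ..........................#.............
```

Upright and no side force. Releasing.

Request:
arm_command([
  [[0,0,0],0],
  [[0,0,0],0],
  [[0,0,0],0],
  [[0,0,0],0],
  [[0,0,0],0],
], grip_force=9)

```text
time_s: 23.0
tool_pos: [0.5422, -0.2028, 0.2024]
tool_rot: [-180.0, 0.0, 92.0]
force: [-0.8, 0.1, -1.0]
grip_width: 0.0435
grasp_force: 9.0
```

Request:
arm_command([
  [[0,0,0],0],
  [[0,0,0],0],
  [[0,0,0],0],
  [[0,0,0],0],
  [[0,0,0],0],
], grip=-1)

```text
time_s: 23.5
tool_pos: [0.5424, -0.2028, 0.2027]
tool_rot: [180.0, 0.0, 92.0]
force: [0.3, 0.2, 0.0]
grip_width: 0.0755
grasp_force: 0.0
```

Request:
arm_command([
  [[0,0,0],0],
  [[0,0,0],0],
  [[0,0,0],0],
  [[0,0,0],0],
  [[0,0,0],0],
])

```text
time_s: 24.0
tool_pos: [0.5423, -0.2028, 0.2025]
tool_rot: [-180.0, 0.0, 92.0]
force: [-0.3, 0.0, -1.0]
grip_width: 0.0872
grasp_force: 0.0
```

```bash
python3 - <<'E'
from h import *
go((.5396,-.202,.2025),92)
side2()
E
```

```text
t 24.0 pos [ 0.5423 -0.2028  0.2025] rot [-1.800e+02  1.000e-02  9.201e+01] q [ 59.  16. -49.  94.  13.  75.  10.] F [-0.3  0.  -1. ] w 0.0872 0.0
shift mm [ 0.9 -2.7  0. ] turn 0.0 rows 0.1
scene 519 y [-14.  29.] z [-66.  25.] lat [-17.  12.]
   50 ...#....................................
   47 ...#....................................
   35 ....#...................................
   32 ...#....................................
   29 ...#..............#.....................
   26 ...............#####....................
   23 ..............######........##..........
   20 ...............##.##.......#.#..........
   17 ................####.......####.........
   14 ...............#####.......####.........
   11 ................####........##..........
    8 ..................##.......###..........
    5 ................####......#.##..........
    2 ...#............####......###...........
   -1 ...............#..##......#.#.......#...
   -4 ....#..........#####......###...........
   -7 ...............#####.....#.##...........
  -10 ................####.....###............
  -13 ...
[... 230 characters left out ...]
8 ...............#.....#.#.#..............
  -31 ................##..######..............
  -34 ...............##..#.##.##..............
  -37 ................###...#.##..............
  -40 .................####.####..............
  -43 ................##.#....##..............
  -46 ...............####..#####..............
  -49 ...............#####..####..............
  -52 ..................##..#.##..............
  -55 ................#..#..####..............
  -58 ................##.....###..............
  -61 ..................#..##.##..............
  -64 ................#.....#.##..............
  -67 ........................##..............
  -70 ........................#...............
```

Request:
arm_command([
  [[0,0,-8],0],
  [[0,0,-20],0],
  [[0,0,-40],0],
  [[0,0,-65],0],
  [[0,0,-90],0],
])

```text
time_s: 24.55
tool_pos: [0.5425, -0.2027, 0.2946]
tool_rot: [179.9, 0.0, 92.0]
force: [0.1, 0.5, -0.8]
grip_width: 0.0873
grasp_force: 0.0
```

Request:
arm_command([
  [[20,0,-10],0],
  [[60,-10,-10],0],
  [[100,-20,-10],0],
  [[140,-30,-10],0],
  [[150,-30,-10],0],
])

```text
time_s: 25.05
tool_pos: [0.5057, -0.0463, 0.303]
tool_rot: [-180.0, 0.0, 92.5]
force: [-0.1, 1.2, 0.1]
grip_width: 0.0871
grasp_force: 0.0
```

```bash
python3 - <<'E'
from h import *
go((.5396,-.202,.2025),92)
cr=[]
for n,b in [('scene',(200,130,360,330)),('top',(300,190,430,300))]:
    im,d,K,T,c=cam(n); W=cloud(d,K,T); hsv=cv2.cvtColor(im,cv2.COLOR_BGR2HSV)
    near=(abs(W[...,0]-.542)<.07)&(abs(W[...,1]+.202)<.06)
    w=near&(W[...,2]>.135)&(hsv[...,1]>90)&(hsv[...,0]<25); f=near&(W[...,2]>.05)&(W[...,2]<.147)&(hsv[...,1]<60)
    for nm,m in [('clip',w),('carton',f)]:
        P=W[m]; print(n,nm,len(P),np.percentile(P,[2,50,98],axis=0).round(3).tolist(),cv2.minAreaRect((P[:,:2]*1000).astype(np.float32)))
    x0,y0,x1,y1=b; cr.append(cv2.resize(im[y0:y1,x0:x1],(400,500) if n=='scene' else (400,340),interpolation=cv2.INTER_CUBIC))
c=np.zeros((500,800,3),np.uint8); c[:,:400]=cr[0]; c[:340,400:]=cr[1]; cv2.imwrite('pics/c8.png',c)
E
```

```text
t 25.05 pos [ 0.5057 -0.0463  0.303 ] rot [-1.7999e+02  5.0000e-02  9.2500e+01] q [ 57.   2. -55.  95.   2.  84.   4.] F [-0.1  1.2  0.1] w 0.0871 0.0
shift mm [-157.    27.1  100.6] turn 0.009 rows 3.8
scene clip 644 [[0.529, -0.22, 0.139], [0.55, -0.209, 0.198], [0.573, -0.19, 0.227]] ((551.2147216796875, -204.4617462158203), (48.72691345214844, 31.6331844329834), 2.1065680980682373)
scene carton 1064 [[0.516, -0.235, 0.053], [0.559, -0.22, 0.099], [0.573, -0.175, 0.142]] ((542.8472900390625, -204.00416564941406), (62.45513916015625, 63.74819564819336), 2.273834228515625)
top clip 485 [[0.528, -0.214, 0.165], [0.552, -0.2, 0.214], [0.572, -0.187, 0.229]] ((550.6823120117188, -200.7461700439453), (46.05521011352539, 29.423362731933594), 1.755266785621643)
top carton 683 [[0.513, -0.23, 0.054], [0.528, -0.187, 0.107], [0.571, -0.17, 0.145]] ((543.2833251953125, -201.0331268310547), (60.4193115234375, 60.57948303222656), 1.6630446910858154)
```

View pics/c8.png

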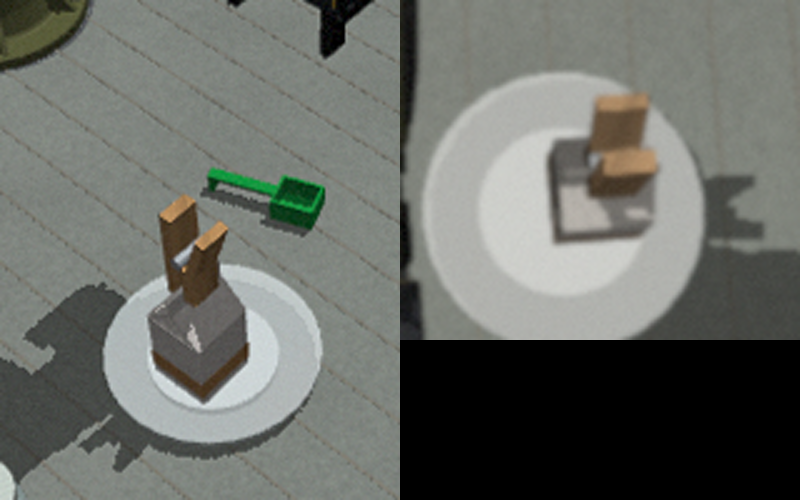

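The clip stands upright on the seam, centred within about 1 mm and square to it within a degree. Its top is near 0.226 m, so the seam reaches about 14 mm into the jaws. The carton has not moved, so I'm handing in.

```bash
python3 -c "
from h import *
print(env.sign_off())"
```

```text
the job is handed in; nothing more can be done
None
```

The clip is shut on the middle of the carton's seam, upright and square to it, with the seam about 14 mm inside the jaws; the carton stands unmoved on the turntable, the arm kept clear of the jar, grinder and scoop, and the job is handed in at about 25 s.

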